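# Find the full tin by its weight

### The job

Three identical closed yellow tins stand on the bench; two are nearly used up and one is full, and only their weight tells which. Heft them, stand the two lighter ones upright in the empty metal parts tray, and finish with the heaviest one in the gripper, held still and upright about 20 cm above the bench: the program ends while still holding it up. Do not drop or tip over a tin, and leave the bush, gear, spanner and other things on the bench where they are.

Things in the scene. Friction and masses are not known exactly. Their poses are not given: they have to be found in the camera images.
- tin_1_mid (a point): one of three identical closed round tins (ochre-yellow, tan lid that stays shut), about 61 mm across, 50 mm high, standing on the bench. This point is its centre, 25 mm above its underside; z points up. The hidden weights change places from run to run; one of the three weighs at least 0.2 kg more than either of the others; all weigh under 0.75 kg
- tin_2_mid (a point): one of three identical closed round tins (ochre-yellow, tan lid that stays shut), about 61 mm across, 50 mm high, standing on the bench. This point is its centre, 25 mm above its underside; z points up. The hidden weights change places from run to run; one of the three weighs at least 0.2 kg more than either of the others; all weigh under 0.75 kg
- tin_3_mid (a point): one of three identical closed round tins (ochre-yellow, tan lid that stays shut), about 61 mm across, 50 mm high, standing on the bench. This point is its centre, 25 mm above its underside; z points up. The hidden weights change places from run to run; one of the three weighs at least 0.2 kg more than either of the others; all weigh under 0.75 kg
- tray_floor (a point): centre of the inner floor of the dark pressed-metal parts tray, 2 mm above the bench. The tray is open on top, fixed to the bench, 150 mm along its x and 240 mm along its y outside; walls 2 mm thick, rim 24 mm above the bench; room for two tins side by side along y. z points up. A tall chest of drawers stands close behind the tray
- bronze_bush: flanged bronze bush, 45 mm across, 30 mm high, standing on the bench; origin at the centre of its underside. Leave it alone
- gear: small steel gear, 55 mm across, 19 mm high, lying flat on the bench; origin at the centre of its underside. Leave it alone
- spanner: small open-ended spanner, 167 mm long along its y axis, 37 mm wide, 7 mm thick, lying flat at the front of the bench; origin at the centre of its underside. Leave it alone
There are look-alikes about, which are no part of the job. What is shaped like the part that bears tin_2_mid but turquoise is not meant.

How it is judged:
On the way, in this order (a step that is already met when the one before it is completed fails the run):
1. the two lighter tins stand upright in the tray, let go ((((x of tin_2_mid in the frame of tray_floor between -0.06 and 0.06 m and y of tin_2_mid in the frame of tray_floor between -0.105 and 0.105 m and z of tin_2_mid in the frame of tray_floor between 0.015 and 0.032 m and angle between tin_2_mid's own z axis and vertical below 0.15 rad and linear speed of tin_2 below 0.03 m/s and contact force between tin_2 and the fingers below 0.2 N and contact force between tin_2 and tray between 0.5 and 3.8 N) and (x of tin_3_mid in the frame of tray_floor between -0.06 and 0.06 m and y of tin_3_mid in the frame of tray_floor between -0.105 and 0.105 m and z of tin_3_mid in the frame of tray_floor between 0.015 and 0.032 m and angle between tin_3_mid's own z axis and vertical below 0.15 rad and linear speed of tin_3 below 0.03 m/s and contact force between tin_3 and the fingers below 0.2 N and contact force between tin_3 and tray between 0.5 and 3.8 N)) or ((x of tin_1_mid in the frame of tray_floor between -0.06 and 0.06 m and y of tin_1_mid in the frame of tray_floor between -0.105 and 0.105 m and z of tin_1_mid in the frame of tray_floor between 0.015 and 0.032 m and angle between tin_1_mid's own z axis and vertical below 0.15 rad and linear speed of tin_1 below 0.03 m/s and contact force between tin_1 and the fingers below 0.2 N and contact force between tin_1 and tray between 0.5 and 3.8 N) and (x of tin_3_mid in the frame of tray_floor between -0.06 and 0.06 m and y of tin_3_mid in the frame of tray_floor between -0.105 and 0.105 m and z of tin_3_mid in the frame of tray_floor between 0.015 and 0.032 m and angle between tin_3_mid's own z axis and vertical below 0.15 rad and linear speed of tin_3 below 0.03 m/s and contact force between tin_3 and the fingers below 0.2 N and contact force between tin_3 and tray between 0.5 and 3.8 N)) or ((x of tin_1_mid in the frame of tray_floor between -0.06 and 0.06 m and y of tin_1_mid in the frame of tray_floor between -0.105 and 0.105 m and z of tin_1_mid in the frame of tray_floor between 0.015 and 0.032 m and angle between tin_1_mid's own z axis and vertical below 0.15 rad and linear speed of tin_1 below 0.03 m/s and contact force between tin_1 and the fingers below 0.2 N and contact force between tin_1 and tray between 0.5 and 3.8 N) and (x of tin_2_mid in the frame of tray_floor between -0.06 and 0.06 m and y of tin_2_mid in the frame of tray_floor between -0.105 and 0.105 m and z of tin_2_mid in the frame of tray_floor between 0.015 and 0.032 m and angle between tin_2_mid's own z axis and vertical below 0.15 rad and linear speed of tin_2 below 0.03 m/s and contact force between tin_2 and the fingers below 0.2 N and contact force between tin_2 and tray between 0.5 and 3.8 N)))), for 0.2 s.
2. the heaviest tin is held up in the gripper (((height (world z) of tin_1_mid above 0.15 m and angle between tin_1_mid's own z axis and vertical below 0.35 rad and linear speed of tin_1 below 0.05 m/s and contact force between tin_1 and the fingers above 2 N and contact force between tin_1 and tray below 0.2 N and contact force between tin_1 and tin_2 below 0.2 N and contact force between tin_1 and tin_3 below 0.2 N) or (height (world z) of tin_2_mid above 0.15 m and angle between tin_2_mid's own z axis and vertical below 0.35 rad and linear speed of tin_2 below 0.05 m/s and contact force between tin_2 and the fingers above 2 N and contact force between tin_2 and tray below 0.2 N and contact force between tin_2 and tin_1 below 0.2 N and contact force between tin_2 and tin_3 below 0.2 N) or (height (world z) of tin_3_mid above 0.15 m and angle between tin_3_mid's own z axis and vertical below 0.35 rad and linear speed of tin_3 below 0.05 m/s and contact force between tin_3 and the fingers above 2 N and contact force between tin_3 and tray below 0.2 N and contact force between tin_3 and tin_1 below 0.2 N and contact force between tin_3 and tin_2 below 0.2 N))), for 0.2 s.
At the end, for the whole second after the job is handed in: Two tins stand upright (9 degrees) on the tray's floor, still and let go, each weighing under 3.8 N (the full one weighs more); the third is held by the fingers alone, still, within 20 degrees of upright, its centre over 15 cm above the bench; bush, gear and spanner within 3 cm of their start ((((x of tin_2_mid in the frame of tray_floor between -0.06 and 0.06 m and y of tin_2_mid in the frame of tray_floor between -0.105 and 0.105 m and z of tin_2_mid in the frame of tray_floor between 0.015 and 0.032 m and angle between tin_2_mid's own z axis and vertical below 0.15 rad and linear speed of tin_2 below 0.03 m/s and contact force between tin_2 and the fingers below 0.2 N and contact force between tin_2 and tray between 0.5 and 3.8 N) and (x of tin_3_mid in the frame of tray_floor between -0.06 and 0.06 m and y of tin_3_mid in the frame of tray_floor between -0.105 and 0.105 m and z of tin_3_mid in the frame of tray_floor between 0.015 and 0.032 m and angle between tin_3_mid's own z axis and vertical below 0.15 rad and linear speed of tin_3 below 0.03 m/s and contact force between tin_3 and the fingers below 0.2 N and contact force between tin_3 and tray between 0.5 and 3.8 N) and (height (world z) of tin_1_mid above 0.15 m and angle between tin_1_mid's own z axis and vertical below 0.35 rad and linear speed of tin_1 below 0.05 m/s and contact force between tin_1 and the fingers above 2 N and contact force between tin_1 and tray below 0.2 N and contact force between tin_1 and tin_2 below 0.2 N and contact force between tin_1 and tin_3 below 0.2 N)) or ((x of tin_1_mid in the frame of tray_floor between -0.06 and 0.06 m and y of tin_1_mid in the frame of tray_floor between -0.105 and 0.105 m and z of tin_1_mid in the frame of tray_floor between 0.015 and 0.032 m and angle between tin_1_mid's own z axis and vertical below 0.15 rad and linear speed of tin_1 below 0.03 m/s and contact force between tin_1 and the fingers below 0.2 N and contact force between tin_1 and tray between 0.5 and 3.8 N) and (x of tin_3_mid in the frame of tray_floor between -0.06 and 0.06 m and y of tin_3_mid in the frame of tray_floor between -0.105 and 0.105 m and z of tin_3_mid in the frame of tray_floor between 0.015 and 0.032 m and angle between tin_3_mid's own z axis and vertical below 0.15 rad and linear speed of tin_3 below 0.03 m/s and contact force between tin_3 and the fingers below 0.2 N and contact force between tin_3 and tray between 0.5 and 3.8 N) and (height (world z) of tin_2_mid above 0.15 m and angle between tin_2_mid's own z axis and vertical below 0.35 rad and linear speed of tin_2 below 0.05 m/s and contact force between tin_2 and the fingers above 2 N and contact force between tin_2 and tray below 0.2 N and contact force between tin_2 and tin_1 below 0.2 N and contact force between tin_2 and tin_3 below 0.2 N)) or ((x of tin_1_mid in the frame of tray_floor between -0.06 and 0.06 m and y of tin_1_mid in the frame of tray_floor between -0.105 and 0.105 m and z of tin_1_mid in the frame of tray_floor between 0.015 and 0.032 m and angle between tin_1_mid's own z axis and vertical below 0.15 rad and linear speed of tin_1 below 0.03 m/s and contact force between tin_1 and the fingers below 0.2 N and contact force between tin_1 and tray between 0.5 and 3.8 N) and (x of tin_2_mid in the frame of tray_floor between -0.06 and 0.06 m and y of tin_2_mid in the frame of tray_floor between -0.105 and 0.105 m and z of tin_2_mid in the frame of tray_floor between 0.015 and 0.032 m and angle between tin_2_mid's own z axis and vertical below 0.15 rad and linear speed of tin_2 below 0.03 m/s and contact force between tin_2 and the fingers below 0.2 N and contact force between tin_2 and tray between 0.5 and 3.8 N) and (height (world z) of tin_3_mid above 0.15 m and angle between tin_3_mid's own z axis and vertical below 0.35 rad and linear speed of tin_3 below 0.05 m/s and contact force between tin_3 and the fingers above 2 N and contact force between tin_3 and tray below 0.2 N and contact force between tin_3 and tin_1 below 0.2 N and contact force between tin_3 and tin_2 below 0.2 N))) and distance of each of bronze_bush, gear, spanner from where it was at the start of the episode below 0.03 m); the arm keeps its last pose, push and grip.
It fails at once if a tin is let go in the air (its underside more than about 3 cm above the bench) ((height (world z) of tin_1_mid above 0.055 m and contact force between tin_1 and the fingers below 0.02 N) or (height (world z) of tin_2_mid above 0.055 m and contact force between tin_2 and the fingers below 0.02 N) or (height (world z) of tin_3_mid above 0.055 m and contact force between tin_3 and the fingers below 0.02 N)).
It fails at once if a tin is tipped over (more than 45 degrees) (angle between any of tin_1_mid, tin_2_mid, tin_3_mid's own z axis and vertical above 0.79 rad).
It fails at once if the bush, gear or spanner is pushed more than 3 cm away (distance of any of bronze_bush, gear, spanner from where it was at the start of the episode above 0.03 m).
It also fails if it takes over 72 s, if anything falls off the work surface, if the arm or the gripper's body presses on something with over 40 N, if the wrist force passes 120 N, or if a joint passes its speed limit or range.

### The arm

A 7-joint arm with a two-finger parallel gripper is mounted at the origin on a cart in front of the work surface, level with it; the furniture and walls round the work are solid. World frame = base frame: x ahead of the robot, y to its left, z up, the work surface at z = 0. Lengths are in m, angles in rad, forces in N, time in s.
With the tool pointing down it reaches from about 0.425 to 0.925 m from the base axis. Payload 6.8 kg.
Tool frame: the origin (TCP) lies midway between the tips of the shut fingers; the grasp point (between the pads) lies 19 mm behind it; z points along the fingers, y is the line along which they close (so a half turn about z gives the same grasp; the last joint's range is limited). The gripper opens to 85 mm and grips with 20 to 120 N. Pads are 22 mm wide; open, the fingers measure 114 mm over their backs; the gripper's body (76 mm by 85 mm) begins 54 mm behind the grasp point. The pads swing forward as they close: fully open they stand 13 mm farther back than shut.
Start: joints at [-1.286, 0.477, 0.022, 1.555, -0.011, 1.109, -0.083], TCP at [0.258, 0.624, 0.231] pointing down, gripper open.
Joint ranges: [-2.96, 2.96], [-0.34, 2.1], [-1.41, 1.46], [0.24, 2.44], [-1.37, 4.51], [0.17, 1.92], [-2.96, 2.96]. Speed limits (rad/s): [2.39, 2.39, 3.14, 3.14, 3.14, 3.14, 3.14].

### API

Orientations are given as a rotation vector (axis times angle).
In Python, from bench import r gives the robot as it stands. The module is installed in compiled form; this text tells all that it offers.
- The arm moves only by the tool apply_moves, never from a script. Its argument "rows" is a list of rows, each a list of 6 numbers: the shift along the tool's x, y, z scaled (see below), then the turn, a rotation vector about the tool's x, y, z scaled (see below). A call has 1 to 5 rows; each row is the pose to reach, as a shift and turn from the pose commanded when the call began, along the tool's axes at that moment; what a row does not reach only later rows make up. The controller multiplies each number of a shift by 0.25 m and each number of a turn by 90 degrees. A row lasts 1/8 s, in which the tool goes at most 62.5 mm and 10.7 degrees, less where a joint would pass 70% of its speed; a pose out of reach is approached as far as the arm can. A call with a number of a shift or a turn outside -1 to 1 is refused whole. A call with a gripper value outside its range is refused whole. "claw" is the opening, from 0 (shut) to 1 (fully open), set as the call begins (left out, the last holds). The fingers move at their own pace and stop on an object; "newtons" is the grip in N (left out, the last holds). Time passes only in rows, so rows that repeat a pose let the fingers close. It gives the time, the measured TCP pose, the force, the opening and the grip force at its end, in the units of the state.
- r.get_obs(): the state, without advancing time (a new reading comes with each control period).
- r.grab_frame(name): name is "scene" or "top"; returns a dict with "pixels" (480x640x3 uint8, red, green, blue), "intrinsics" (3x3 intrinsics, pixels), "eye" and "attitude" of the camera in the world. Camera axes: x right, y up, looking along -z (the intrinsics and any distortion apply to the point x, -y, -z); pixel columns grow to the right and rows downward; lengths in m; the calibration is good to about 2 mm. A picture is of the moment at which its call begins. There is no depth.
- r.hand_in(): hands the job in; it is judged then, once.
Trained networks look in a picture, given as the dict that the camera call returned (one of the last four; its "shot" number tells which), for a name from the list of things; names that differ only in an ending like _2 or _b are one class to them, and where a whole thing is asked for, a point or a joint stands for the part that bears it (a point fixed in the world has none). Each returns a list of dicts, best first, with "conf" (0 to 1); they miss things now and then, are a little off and sometimes report something else, mostly with a low value. They report only what shows in the picture. A call takes as long as a camera call. They do not tell look-alikes from the thing itself.
- r.search_frame(picture, thing): "rect" ([left, top, width, height] in pixels, round what is visible of it).
- r.outline_of(picture, thing): "pixels" (480x640 bool, what is visible of it) and "rect" ([left, top, width, height] in pixels, round what is visible of it).
- r.landmark_of(picture, thing): "point" ([column, row] in pixels: a listed point, or the origin of a listed thing).
The state is a dict: "clock": time; "joints": joint angles; "qvel": joint speeds; "tau": joint torques, N m; "tcp_pos": TCP position; "orientation": TCP orientation; "contact_force": force on the tool from outside, world axes, zero at the start; "moment": the same for the moment, N m; "grip_width": finger opening in m; "gripper_force": force on a finger pad.
Only numpy, scipy, OpenCV 4.12 (cv2) and the standard library are available. Lean on these libraries where they do the work, as an engineer would, in place of code of your own. Each camera call takes 0.05 s, during which the arm holds its last target. There are 200 camera calls.

## Working session

There is one attempt and no reset: what is moved stays moved. The work goes in short steps, Python scripts to look and compute and a tool call to move; the robot and the scene stay as the last step left them, time stands still between calls to the robot, and variables do not carry over. Pictures are saved under pics/ and viewed, at most 10 in all, crops included, and the job is handed in when it is done.

Besides the shell and the picture viewer there is one more tool, called after "Emit:" as name([rows], argument=value, ...), one row to a line, values as JSON. apply_moves: Moves the arm, as the interface text tells. Its arguments: {"type":"object","properties":{"rows":{"type":"array","items":{"type":"array","items":{"type":"number"}}},"claw":{"type":"number"},"newtons":{"type":"number"}},"required":["rows"]}

```bash
mkdir -p pics; cat > h.py <<'E'
import numpy as np, cv2
from bench import r
from scipy.spatial.transform import Rotation as R
def rot(a):
    a=np.array(a,float)
    if a.shape==(3,3): return a
    return R.from_rotvec(a).as_matrix() if a.size==3 else R.from_quat(a).as_matrix()
def px2w(f,p,z):
    K=np.array(f['intrinsics']); d=np.array([(p[0]-K[0,2])/K[0,0],-(p[1]-K[1,2])/K[1,1],-1.])
    d=rot(f['attitude'])@d; e=np.array(f['eye']); return e+d*(z-e[2])/d[2]
def delta(target,):
    o=r.get_obs(); M=rot(o['orientation']); return M.T@(np.array(target)-o['tcp_pos'])/0.25
E
python3 - <<'E'
from h import *
np.set_printoptions(precision=4,suppress=True)
print(r.get_obs())
for n in ['top','scene']:
    f=r.grab_frame(n); cv2.imwrite(f'pics/{n}.png',f['pixels'][:,:,::-1]); print({k:v for k,v in f.items() if k!='pixels'})
    for t,z in [('tin_1_mid',.025),('tray_floor',.002),('bronze_bush',0),('gear',0),('spanner',0)]:
        for d in r.landmark_of(f,t): print(n,t,round(d['conf'],2),np.round(d['point']),px2w(f,d['point'],z))
E
```

```text
{'clock': 0.0, 'joints': array([-1.2861,  0.4778,  0.0223,  1.5565, -0.0115,  1.1093, -0.0831]), 'qvel': array([-0.0001,  0.    , -0.0014, -0.0004, -0.0016, -0.0004, -0.0008]), 'tau': array([  0.0007, -59.6459,   1.6077, -28.1192,   0.0124,   0.0093,
         0.    ]), 'tcp_pos': array([0.2581, 0.623 , 0.2303]), 'orientation': array([-0.6129, -3.081 ,  0.0029]), 'contact_force': array([ 0.0768,  0.3325, -0.678 ]), 'moment': array([ 0.0083, -0.0162,  0.0727]), 'gripper_force': 0.0, 'grip_width': 0.085254762956007}
{'intrinsics': array([[603.1977,   0.    , 317.533 ],
       [  0.    , 603.1977, 233.9224],
       [  0.    ,   0.    ,   1.    ]]), 'eye': array([ 0.388 , -0.0118,  1.2986]), 'attitude': array([ 0.0615, -0.0702, -1.5773]), 'shot': 1}
top tin_1_mid 0.87 [449. 224.] [ 0.5138 -0.2989  0.025 ]
top tray_floor 0.74 [188. 266.] [0.4298 0.26   0.002 ]
top bronze_bush 0.89 [428. 174.] [ 0.6264 -0.2614  0.    ]
top gear 0.74 [396. 171.] [ 0.6326 -0.1927  0.    ]
top spanner 0.74 [385. 290.] [ 0.3744 -0.1628  0.    ]
{'intrinsics': array([[498.5003,   0.    , 319.1558],
       [  0.    , 498.5003, 237.4233],
       [  0.    ,   0.    ,   1.    ]]), 'eye': array([-0.1052, -0.6735,  0.4599]), 'attitude': array([ 1.0823, -0.4288, -0.6259]), 'shot': 2}
scene tin_1_mid 0.55 [448. 308.] [ 0.5106 -0.3013  0.025 ]
scene tray_floor 0.94 [220. 226.] [0.425  0.2603 0.002 ]
scene bronze_bush 0.86 [469. 289.] [ 0.6311 -0.2666  0.    ]
scene gear 0.87 [434. 271.] [ 0.6385 -0.1817 -0.    ]
scene spanner 0.92 [324. 312.] [ 0.3737 -0.1553  0.    ]
scene spanner 0.56 [447. 310.] [ 0.5398 -0.2821  0.    ]
```

View pics/top.png

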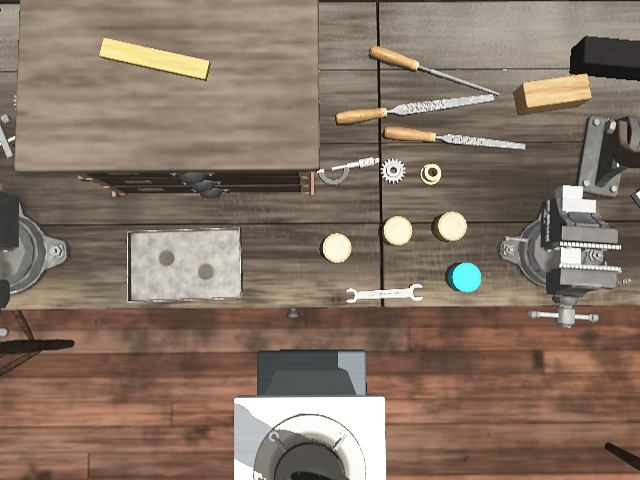

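View pics/scene.png

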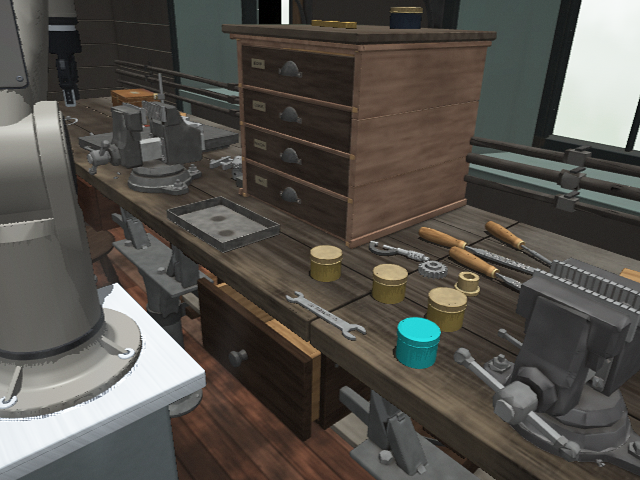

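Top view: the candidates are three ochre tins with lids at about (337,248), (398,231) and (452,226). The turquoise look-alike at (465,277) is excluded. The bush (431,174) is also yellowish but small. The tray is at (185,264), with the chest behind it. I'll check the choice in a crop and measure.

```bash
python3 - <<'E'
from h import *
np.set_printoptions(precision=4,suppress=True)
f=r.grab_frame('top'); im=np.ascontiguousarray(f['pixels'])
c=np.ascontiguousarray(im[140:320,300:500]); 
hsv=cv2.cvtColor(im,cv2.COLOR_RGB2HSV)
for p in [(337,248),(398,231),(452,226),(465,277)]:
    print(p,hsv[p[1],p[0]])
m=((hsv[...,0]>12)&(hsv[...,0]<32)&(hsv[...,2]>185)).astype('uint8')
n,l,s,ce=cv2.connectedComponentsWithStats(m)
out=im.copy()
for i in range(1,n):
    if 400<s[i,4]<1500 and ce[i][1]>150:
        q=s[i,:2]+(s[i,2:4]-1)/2; print(s[i],ce[i],px2w(f,q,.05)); cv2.circle(out,tuple(int(v) for v in q),2,(255,0,0),-1)
cv2.imwrite('pics/crop.png',cv2.resize(out[140:320,300:500],None,fx=3,fy=3)[:,:,::-1])
# tray rim
K=f['intrinsics']
for p in [(128,231),(240,228),(242,298),(130,301)]: print(p,px2w(f,p,.024))
for p in [(317,195),(120,195)]: print('chest',px2w(f,p,.0))
for t in ['tin_1_mid','tray_floor']:
    for d in r.outline_of(f,t)+r.search_frame(f,t): print(t,d['conf'],d['rect'])
E
```

```text
(337, 248) [ 26  28 253]
(398, 231) [ 25  33 252]
(452, 226) [ 24  37 252]
(465, 277) [ 90 151 251]
[562 185  34  28 584] [576.3562 200.5942] [ 0.5632 -0.5657  0.05  ]
[438 211  29  30 647] [452.0371 225.626 ] [ 0.5084 -0.2993  0.05  ]
[384 216  28  29 649] [397.5562 230.1556] [ 0.4998 -0.1855  0.05  ]
[323 233  28  30 659] [336.5508 247.5341] [ 0.4643 -0.0583  0.05  ]
[559 247  63  25 492] [578.4004 259.8374] [ 0.4365 -0.5841  0.05  ]
[ 275  415   72   28 1016] [313.2707 426.0423] [ 0.0981 -0.0019  0.05  ]
[333 432  33  48 787] [352.8145 457.7001] [ 0.0442 -0.0791  0.05  ]
(128, 231) [0.5042 0.382  0.024 ]
(240, 228) [0.5088 0.145  0.024 ]
(242, 298) [0.3611 0.1404 0.024 ]
(130, 301) [0.3567 0.3751 0.024 ]
chest [ 0.5819 -0.0189  0.    ]
chest [0.5848 0.4082 0.    ]
tin_1_mid 0.75 [432.9, 207.5, 31.9, 35.1]
tray_floor 0.78 [127.1, 224.3, 115.3, 74.2]
tray_floor 0.6 [129.0, 226.8, 115.8, 73.6]
```

View pics/crop.png

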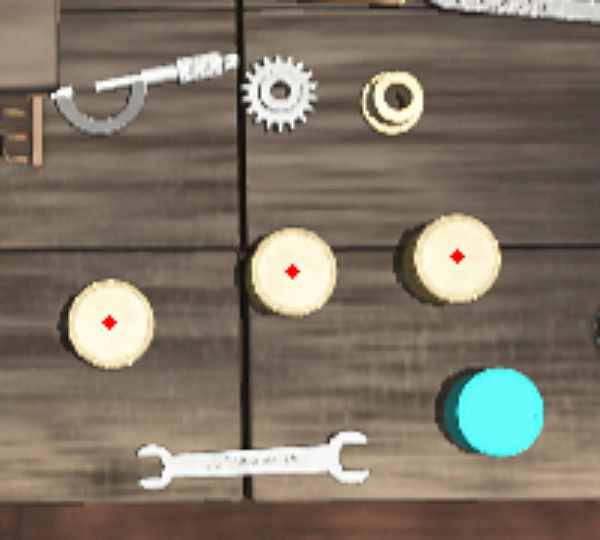

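Emit:
apply_moves([
  [0,0,-0.15,0,0,0],
  [0,0,-0.3,0,0,0],
], claw=1)

```text
clock: 1.1
tcp_pos: [0.2583, 0.6233, 0.3068]
orientation: [-0.613, -3.081, 0.002]
contact_force: [-0.2, 0.6, 0.5]
grip_width: 0.0853
gripper_force: 0.0
```

Crop: three ochre tins with centres correctly marked. In the full picture they are A (337,248), B (398,231) and C (452,226). Turquoise is separate at (465,277). I'll move towards A and align the tool yaw with the world.

Emit:
apply_moves([
  [-0.14,-0.12,0,0,0,-0.07],
  [-0.28,-0.24,0,0,0,-0.14],
  [-0.42,-0.36,0,0,0,-0.21],
  [-0.55,-0.47,0,0,0,-0.25],
])

```text
clock: 1.6
tcp_pos: [0.3412, 0.4608, 0.3065]
orientation: [-0.003, 3.141, 0.0]
contact_force: [0.3, 0.5, 0.6]
grip_width: 0.0857
gripper_force: 0.0
```

```bash
python3 - <<'E'
from h import *
np.set_printoptions(precision=4,suppress=True)
o=r.get_obs();print(o['tcp_pos'],rot(o['orientation']),o['joints']); print(delta([.464,-.058,.3]))
E
```

```text
[0.3412 0.4608 0.3065] [[-1.     -0.0019  0.0003]
 [-0.0019  1.      0.0002]
 [-0.0003  0.0002 -1.    ]] [-1.0461  0.247   0.0046  1.7123 -0.001   1.182   0.5315]
[-0.4871 -2.0762  0.0256]
```

Emit:
apply_moves([
  [-0.1,-0.24,0,0,0,0],
  [-0.2,-0.48,0,0,0,0],
  [-0.3,-0.72,0,0,0,0],
  [-0.35,-0.96,0,0,0,0],
])

```text
clock: 2.1
tcp_pos: [0.4274, 0.2264, 0.3066]
orientation: [0.001, 3.141, 0.001]
contact_force: [1.2, -0.4, 0.7]
grip_width: 0.0856
gripper_force: 0.0
```

Emit:
apply_moves([
  [-0.06,-0.24,0,0,0,0],
  [-0.1,-0.48,0.05,0,0,0],
  [-0.14,-0.72,0.15,0,0,0],
  [-0.14,-0.96,0.3,0,0,0],
  [-0.14,-1.0,0.5,0,0,0],
])

```text
clock: 2.72
tcp_pos: [0.4631, -0.0248, 0.1821]
orientation: [0.007, 3.136, 0.001]
contact_force: [1.0, 1.2, 0.6]
grip_width: 0.0855
gripper_force: 0.0
```

```bash
python3 - <<'E'
from h import *
np.set_printoptions(precision=4,suppress=True)
o=r.get_obs();print(o['tcp_pos'],o['orientation'],o['joints'],o['contact_force']); print(delta([.464,-.058,.012]))
f=r.grab_frame('top'); cv2.imwrite('pics/a.png',f['pixels'][100:340,200:520,::-1])
E
```

```text
[ 0.4631 -0.0248  0.1821] [0.0073 3.1358 0.0006] [-0.4219  0.1891  0.3858  2.1198 -0.0951  0.8428  1.5868] [0.9956 1.2153 0.6364]
[-0.0003 -0.133   0.6802]
```

Emit:
apply_moves([
  [0,-0.13,0.05,0,0,0],
  [0,-0.13,0.2,0,0,0],
  [0,-0.13,0.3,0,0,0],
  [0,-0.13,0.3,0,0,0],
])

```text
clock: 3.28
tcp_pos: [0.4604, -0.0536, 0.1055]
orientation: [0.0, -3.138, 0.0]
contact_force: [0.3, 0.0, 0.3]
grip_width: 0.0855
gripper_force: 0.0
```

```bash
python3 - <<'E'
from h import *
np.set_printoptions(precision=4,suppress=True)
o=r.get_obs();print(o['tcp_pos'],o['orientation'],o['contact_force']); print(delta([.464,-.058,.008]))
f=r.grab_frame('scene'); cv2.imwrite('pics/b.png',cv2.resize(f['pixels'][160:400,240:560,::-1],None,fx=2,fy=2))
E
```

```text
[ 0.4604 -0.0536  0.1055] [ 0.0005 -3.1381  0.0002] [0.2812 0.0449 0.2819]
[-0.0156 -0.0175  0.3899]
```

View pics/b.png

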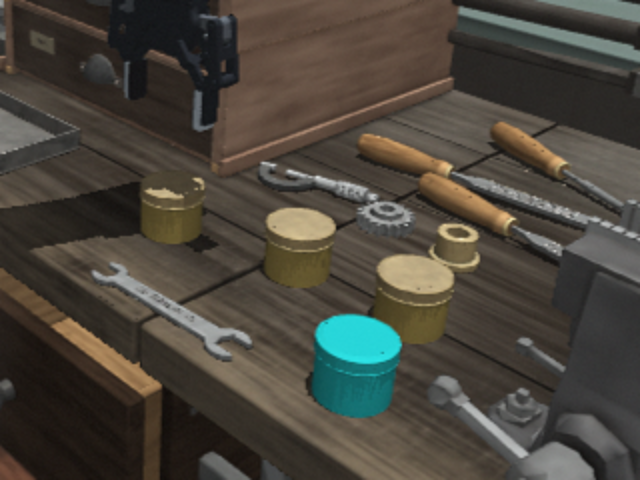

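The open gripper stands over tin A, at crop (170,205), with the fingers either side of it. I'll descend and grip.

Emit:
apply_moves([
  [-0.01,-0.015,0.1,0,0,0],
  [-0.01,-0.015,0.22,0,0,0],
  [-0.01,-0.015,0.33,0,0,0],
  [-0.01,-0.015,0.38,0,0,0],
  [-0.01,-0.015,0.38,0,0,0],
])

```text
clock: 3.95
tcp_pos: [0.4644, -0.0577, 0.0117]
orientation: [-0.0, 3.141, 0.0]
contact_force: [-0.1, 0.2, 0.5]
grip_width: 0.0856
gripper_force: 0.0
```

Emit:
apply_moves([
  [0,0,0,0,0,0],
  [0,0,0,0,0,0],
  [0,0,0,0,0,0],
  [0,0,0,0,0,0],
  [0,0,0,0,0,0],
], claw=0, newtons=50)

```text
clock: 4.58
tcp_pos: [0.465, -0.0579, 0.0127]
orientation: [0.001, 3.139, 0.001]
contact_force: [-1.9, 1.4, 8.9]
grip_width: 0.0599
gripper_force: 53.2
```

Emit:
apply_moves([
  [0,0,-0.05,0,0,0],
  [0,0,-0.2,0,0,0],
  [0,0,-0.4,0,0,0],
  [0,0,-0.55,0,0,0],
  [0,0,-0.55,0,0,0],
])

```text
clock: 5.2
tcp_pos: [0.466, -0.0578, 0.1521]
orientation: [0.0, 3.135, 0.002]
contact_force: [0.1, 0.4, -2.1]
grip_width: 0.0597
gripper_force: 55.3
```

Emit:
apply_moves([
  [0,0,0,0,0,0],
  [0,0,0,0,0,0],
  [0,0,0,0,0,0],
  [0,0,0,0,0,0],
])

```text
clock: 5.7
tcp_pos: [0.4636, -0.0579, 0.1482]
orientation: [-0.0, -3.14, 0.0]
contact_force: [0.2, -1.0, -1.6]
grip_width: 0.0599
gripper_force: 55.4
```

```bash
python3 - <<'E'
from h import *
np.set_printoptions(precision=4,suppress=True)
for i in range(5):
    o=r.get_obs();print(o['tcp_pos'],o['contact_force'],o['tau'][[1,3]],o['joints']); r.grab_frame('top')
print(delta([.433,.208,.155]))
E
```

```text
[ 0.4636 -0.0579  0.1482] [ 0.2195 -0.9635 -1.6445] [-36.1193 -22.1345] [-0.3674  0.2571  0.417   2.1406 -0.1477  0.7718  1.7143]
[ 0.4637 -0.0579  0.1484] [ 0.2207 -0.8678 -1.9203] [-36.0769 -22.1466] [-0.3675  0.2569  0.4171  2.1405 -0.1477  0.7718  1.7142]
[ 0.4638 -0.0579  0.1485] [-0.24   -0.7381 -1.2492] [-36.0522 -22.1606] [-0.3675  0.2567  0.4171  2.1404 -0.1477  0.7718  1.7143]
[ 0.4639 -0.0579  0.1486] [ 0.3257 -0.8101 -1.1834] [-36.0396 -22.1746] [-0.3676  0.2565  0.4171  2.1403 -0.1478  0.7718  1.7143]
[ 0.4639 -0.0579  0.1486] [ 0.3721 -0.0745 -1.799 ] [-36.0371 -22.1871] [-0.3676  0.2564  0.4171  2.1403 -0.1477  0.7718  1.7142]
[ 0.124   1.0634 -0.0252]
```

A weighs about 2 N, so it is light. I'll carry it to the far tray slot, at about (0.432, 0.313).

Emit:
apply_moves([
  [0.0,0.12,0,0,0,0],
  [0.03,0.32,0,0,0,0],
  [0.06,0.54,0,0,0,0],
  [0.1,0.76,0,0,0,0],
  [0.1,0.95,0,0,0,0],
])

```text
clock: 6.58
tcp_pos: [0.4381, 0.1818, 0.1489]
orientation: [0.002, -3.141, -0.001]
contact_force: [1.1, 0.8, -2.3]
grip_width: 0.0596
gripper_force: 55.4
```

Emit:
apply_moves([
  [0.02,0.2,0,0,0,0],
  [0.02,0.4,0,0,0,0],
  [0.02,0.52,0,0,0,0],
  [0.02,0.53,0,0,0,0],
  [0.02,0.53,0,0,0,0],
])

```text
clock: 7.2
tcp_pos: [0.434, 0.3113, 0.1486]
orientation: [-0.001, -3.141, 0.001]
contact_force: [-0.3, -0.1, -1.6]
grip_width: 0.0598
gripper_force: 55.4
```

```bash
python3 - <<'E'
from h import *
np.set_printoptions(precision=4,suppress=True)
o=r.get_obs();print(o['tcp_pos'],o['orientation'],o['contact_force'],o['joints']); print(delta([.432,.313,.016]))
f=r.grab_frame('top'); a=f['pixels'][190:340,90:290,::-1]
g=r.grab_frame('scene'); b=g['pixels'][120:270,140:340,::-1]
cv2.imwrite('pics/c.png',cv2.resize(np.hstack([a,b]),None,fx=2,fy=2))
E
```

```text
[0.434  0.3113 0.1486] [-0.0008 -3.1412  0.0015] [-0.311  -0.0971 -1.6269] [-0.9411  0.3514  0.2477  1.9848 -0.1151  0.8195  0.9411]
[0.0078 0.0073 0.5302]
```

View pics/c.png

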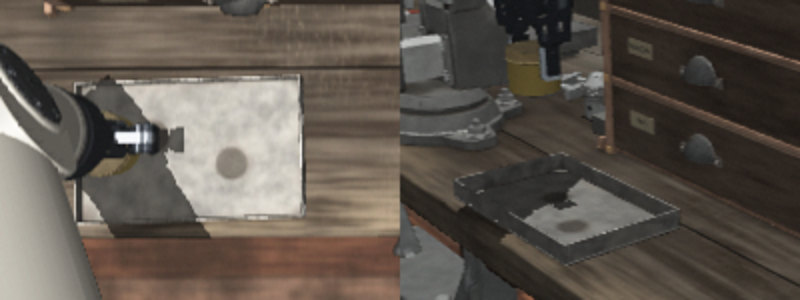

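Picture: A is held upright over the tray's far end, at about (115,140) in the left half. The right half shows it clear of the chest. I'll lower it.

Emit:
apply_moves([
  [0.01,0.0,0.12,0,0,0],
  [0.01,0.0,0.28,0,0,0],
  [0.01,0.0,0.42,0,0,0],
  [0.01,0.0,0.5,0,0,0],
  [0.01,0.0,0.52,0,0,0],
])

```text
clock: 7.92
tcp_pos: [0.4312, 0.3104, 0.0178]
orientation: [-0.003, -3.14, 0.003]
contact_force: [0.3, -0.5, -0.8]
grip_width: 0.06
gripper_force: 55.4
```

Emit:
apply_moves([
  [0,0,0.005,0,0,0],
  [0,0,0.01,0,0,0],
  [0,0,0.01,0,0,0],
])

```text
clock: 8.3
tcp_pos: [0.4319, 0.3125, 0.017]
orientation: [0.0, 3.141, 0.001]
contact_force: [0.9, -0.0, -1.3]
grip_width: 0.0594
gripper_force: 55.4
```

Emit:
apply_moves([
  [0,0,0.01,0,0,0],
  [0,0,0.012,0,0,0],
  [0,0,0.012,0,0,0],
])

```text
clock: 8.68
tcp_pos: [0.4319, 0.3126, 0.0149]
orientation: [0.0, 3.141, 0.002]
contact_force: [-4.0, -2.9, 15.3]
grip_width: 0.0595
gripper_force: 57.5
```

Emit:
apply_moves([
  [0,0,0,0,0,0],
  [0,0,0,0,0,0],
  [0,0,0,0,0,0],
  [0,0,0,0,0,0],
], claw=0.92)

```text
clock: 9.18
tcp_pos: [0.4315, 0.3122, 0.0132]
orientation: [-0.0, -3.141, 0.0]
contact_force: [-0.1, 0.3, 0.1]
grip_width: 0.0787
gripper_force: 0.0
```

Emit:
apply_moves([
  [0,0,-0.08,0,0,0],
  [0,0,-0.24,0,0,0],
  [0,0,-0.44,0,0,0],
  [0,0,-0.6,0,0,0],
  [0,0,-0.6,0,0,0],
])

```text
clock: 9.8
tcp_pos: [0.4333, 0.3136, 0.1664]
orientation: [0.001, 3.137, 0.007]
contact_force: [-0.4, 1.3, -0.3]
grip_width: 0.0785
gripper_force: 0.0
```

```bash
python3 - <<'E'
from h import *
np.set_printoptions(precision=4,suppress=True)
o=r.get_obs();print(o['tcp_pos'],o['orientation'],o['contact_force'],o['joints']); print(delta([.5,-.186,.12]))
g=r.grab_frame('scene'); b=g['pixels'][120:270,140:340,::-1]
cv2.imwrite('pics/d.png',cv2.resize(b,None,fx=2,fy=2))
E
```

```text
[0.4333 0.3136 0.1664] [0.0005 3.1371 0.0074] [-0.406   1.3486 -0.2525] [-0.957   0.3245  0.2609  1.9743 -0.1106  0.8495  0.9339]
[-0.2667 -1.999   0.1775]
```

View pics/d.png

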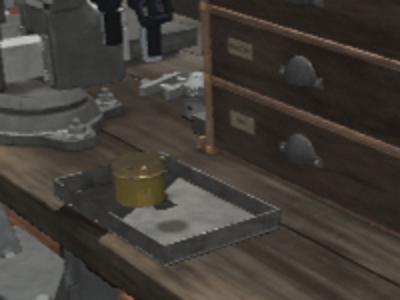

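A stands upright in the tray, at crop (138,180). Next is B.

Emit:
apply_moves([
  [0,-0.18,0,0,0,0],
  [0,-0.4,0,0,0,0],
  [-0.02,-0.62,0,0,0,0],
  [-0.06,-0.84,0,0,0,0],
  [-0.1,-1.0,0,0,0,0],
], claw=1)

```text
clock: 10.48
tcp_pos: [0.4554, 0.0595, 0.162]
orientation: [-0.003, -3.139, 0.002]
contact_force: [0.4, 0.6, -0.6]
grip_width: 0.0858
gripper_force: 0.0
```

Emit:
apply_moves([
  [-0.06,-0.2,0,0,0,0],
  [-0.1,-0.42,0,0,0,0],
  [-0.14,-0.64,0,0,0,0],
  [-0.17,-0.86,0,0,0,0],
  [-0.17,-0.99,0,0,0,0],
])

```text
clock: 11.1
tcp_pos: [0.498, -0.1883, 0.1619]
orientation: [-0.005, -3.139, 0.002]
contact_force: [1.1, 0.6, 0.1]
grip_width: 0.0858
gripper_force: 0.0
```

Emit:
apply_moves([
  [0,0,0.1,0,0,0],
  [0,0,0.2,0,0,0],
  [0,0,0.24,0,0,0],
  [0,0,0.24,0,0,0],
])

```text
clock: 11.6
tcp_pos: [0.4981, -0.1851, 0.1023]
orientation: [-0.0, -3.139, -0.0]
contact_force: [0.8, -0.5, -0.1]
grip_width: 0.0858
gripper_force: 0.0
```

```bash
python3 - <<'E'
from h import *
np.set_printoptions(precision=4,suppress=True)
o=r.get_obs();print(o['tcp_pos'],o['orientation'],o['contact_force'],o['joints']); print(delta([.5,-.186,.012]))
E
```

```text
[ 0.4981 -0.1851  0.1023] [-0.0001 -3.139  -0.0004] [ 0.8238 -0.5399 -0.1182] [-0.1112  0.4407  0.4399  2.0321 -0.2758  0.7278  2.0707]
[-0.0084 -0.0037  0.361 ]
```

Emit:
apply_moves([
  [-0.01,-0.005,0.1,0,0,0],
  [-0.01,-0.005,0.22,0,0,0],
  [-0.01,-0.005,0.32,0,0,0],
  [-0.01,-0.005,0.36,0,0,0],
  [-0.01,-0.005,0.36,0,0,0],
])

```text
clock: 12.22
tcp_pos: [0.5016, -0.1866, 0.0135]
orientation: [-0.0, -3.142, -0.0]
contact_force: [-0.2, 0.1, 1.0]
grip_width: 0.0854
gripper_force: 0.0
```

Emit:
apply_moves([
  [0,0,0,0,0,0],
  [0,0,0,0,0,0],
  [0,0,0,0,0,0],
  [0,0,0,0,0,0],
  [0,0,0,0,0,0],
], claw=0, newtons=60)

```text
clock: 12.85
tcp_pos: [0.5024, -0.187, 0.0148]
orientation: [0.0, 3.139, -0.001]
contact_force: [-1.0, 0.5, 7.5]
grip_width: 0.0598
gripper_force: 64.0
```

Emit:
apply_moves([
  [0,0,-0.05,0,0,0],
  [0,0,-0.2,0,0,0],
  [0,0,-0.4,0,0,0],
  [0,0,-0.55,0,0,0],
  [0,0,-0.55,0,0,0],
])

```text
clock: 13.48
tcp_pos: [0.5031, -0.1871, 0.1538]
orientation: [0.0, 3.136, -0.001]
contact_force: [-0.2, 0.7, -6.3]
grip_width: 0.0596
gripper_force: 69.6
```

Emit:
apply_moves([
  [0,0,0,0,0,0],
  [0,0,0,0,0,0],
  [0,0,0,0,0,0],
  [0,0,0,0,0,0],
])

```text
clock: 13.98
tcp_pos: [0.5011, -0.1866, 0.1501]
orientation: [-0.0, -3.14, -0.0]
contact_force: [0.3, 0.2, -5.3]
grip_width: 0.0599
gripper_force: 69.6
```

```bash
python3 - <<'E'
from h import *
np.set_printoptions(precision=4,suppress=True)
for i in range(5):
    o=r.get_obs();print(o['tcp_pos'],o['contact_force'],o['joints']); r.grab_frame('top')
print(delta([.434,.208,.155]))
E
```

```text
[ 0.5011 -0.1866  0.1501] [ 0.2588  0.2311 -5.2918] [-0.1505  0.3736  0.4856  1.9938 -0.2328  0.8289  2.0358]
[ 0.5012 -0.1866  0.1503] [ 0.2304 -0.1049 -5.6989] [-0.1505  0.3734  0.4857  1.9936 -0.2327  0.8289  2.0358]
[ 0.5013 -0.1866  0.1505] [-0.728   0.5801 -4.6217] [-0.1506  0.3732  0.4858  1.9935 -0.2327  0.829   2.0357]
[ 0.5014 -0.1866  0.1506] [-0.3556 -0.0384 -5.9112] [-0.1507  0.373   0.4858  1.9934 -0.2327  0.829   2.0358]
[ 0.5014 -0.1866  0.1507] [-0.0909  0.2458 -5.0934] [-0.1507  0.3728  0.4858  1.9934 -0.2328  0.829   2.0358]
[ 0.27    1.5784 -0.0171]
```

B weighs about 5.4 N, so it is the full one. I'll set it back where it stood.

Emit:
apply_moves([
  [0,0,0.12,0,0,0],
  [0,0,0.28,0,0,0],
  [0,0,0.43,0,0,0],
  [0,0,0.52,0,0,0],
  [0,0,0.53,0,0,0],
])

```text
clock: 14.85
tcp_pos: [0.5005, -0.1863, 0.017]
orientation: [-0.0, -3.139, -0.001]
contact_force: [-0.2, -0.1, -5.3]
grip_width: 0.0596
gripper_force: 69.6
```

Emit:
apply_moves([
  [0,0,0.01,0,0,0],
  [0,0,0.016,0,0,0],
  [0,0,0.016,0,0,0],
])

```text
clock: 15.22
tcp_pos: [0.502, -0.1866, 0.015]
orientation: [0.0, 3.14, -0.0]
contact_force: [0.1, -1.0, -4.9]
grip_width: 0.0596
gripper_force: 69.6
```

Emit:
apply_moves([
  [0,0,0.006,0,0,0],
  [0,0,0.01,0,0,0],
  [0,0,0.01,0,0,0],
])

```text
clock: 15.6
tcp_pos: [0.5021, -0.1866, 0.0148]
orientation: [0.001, 3.14, 0.002]
contact_force: [-8.5, 4.5, 26.2]
grip_width: 0.0595
gripper_force: 73.2
```

Emit:
apply_moves([
  [0,0,0,0,0,0],
  [0,0,0,0,0,0],
  [0,0,0,0,0,0],
  [0,0,0,0,0,0],
], claw=1)

```text
clock: 16.1
tcp_pos: [0.5015, -0.1866, 0.0117]
orientation: [-0.0, -3.141, 0.0]
contact_force: [-0.1, 0.0, -1.0]
grip_width: 0.0859
gripper_force: 0.0
```

Emit:
apply_moves([
  [0,0,-0.08,0,0,0],
  [0,0,-0.24,0,0,0],
  [0,0,-0.38,0,0,0],
  [-0.02,-0.2,-0.38,0,0,0],
  [-0.03,-0.44,-0.38,0,0,0],
])

```text
clock: 16.73
tcp_pos: [0.5104, -0.2961, 0.1073]
orientation: [-0.007, 3.14, 0.001]
contact_force: [0.4, 0.3, -0.6]
grip_width: 0.0853
gripper_force: 0.0
```

Emit:
apply_moves([
  [0,0,0,0,0,0],
  [0,0,0,0,0,0],
  [0,0,0,0,0,0],
])

```text
clock: 17.1
tcp_pos: [0.5092, -0.2947, 0.1064]
orientation: [0.003, -3.141, -0.002]
contact_force: [-0.7, 0.3, -0.2]
grip_width: 0.0853
gripper_force: 0.0
```

```bash
python3 - <<'E'
from h import *
np.set_printoptions(precision=4,suppress=True)
o=r.get_obs();print(o['tcp_pos'],o['orientation'],o['contact_force'],o['joints']); print(delta([.508,-.299,.012]))
E
```

```text
[ 0.5092 -0.2947  0.1064] [ 0.0031 -3.141  -0.002 ] [-0.6818  0.3419 -0.1846] [ 0.074   0.5192  0.4576  1.8978 -0.313   0.7961  2.2738]
[ 0.0044 -0.0175  0.3776]
```

Emit:
apply_moves([
  [0,-0.015,0.1,0,0,0],
  [0,-0.015,0.22,0,0,0],
  [0,-0.015,0.33,0,0,0],
  [0,-0.015,0.375,0,0,0],
  [0,-0.015,0.375,0,0,0],
])

```text
clock: 17.73
tcp_pos: [0.5089, -0.2994, 0.0127]
orientation: [0.002, -3.141, -0.001]
contact_force: [-0.7, 1.0, 0.4]
grip_width: 0.0854
gripper_force: 0.0
```

Emit:
apply_moves([
  [0,0,0,0,0,0],
  [0,0,0,0,0,0],
  [0,0,0,0,0,0],
  [0,0,0,0,0,0],
  [0,0,0,0,0,0],
], claw=0, newtons=50)

```text
clock: 18.35
tcp_pos: [0.5099, -0.3007, 0.0145]
orientation: [0.0, 3.139, -0.001]
contact_force: [-2.0, 0.7, 5.8]
grip_width: 0.0599
gripper_force: 54.1
```

Emit:
apply_moves([
  [0,0,-0.05,0,0,0],
  [0,0,-0.2,0,0,0],
  [0,0,-0.4,0,0,0],
  [0,0,-0.55,0,0,0],
  [0,0,-0.55,0,0,0],
])

```text
clock: 18.98
tcp_pos: [0.5107, -0.3015, 0.1543]
orientation: [0.001, 3.135, -0.004]
contact_force: [-0.0, -0.3, -2.1]
grip_width: 0.0595
gripper_force: 55.4
```

Emit:
apply_moves([
  [0,0,0,0,0,0],
  [0,0,0,0,0,0],
  [0,0,0,0,0,0],
  [0,0,0,0,0,0],
])

```text
clock: 19.48
tcp_pos: [0.5086, -0.3003, 0.1499]
orientation: [-0.0, -3.14, -0.0]
contact_force: [0.5, 0.4, -1.2]
grip_width: 0.0597
gripper_force: 55.4
```

```bash
python3 - <<'E'
from h import *
np.set_printoptions(precision=4,suppress=True)
for i in range(4):
    o=r.get_obs();print(o['tcp_pos'],o['contact_force']); r.grab_frame('top')
print(delta([.434,.208,.155]))
E
```

```text
[ 0.5086 -0.3003  0.1499] [ 0.5269  0.4036 -1.2344]
[ 0.5087 -0.3003  0.1501] [ 0.9115  1.0729 -1.9835]
[ 0.5088 -0.3003  0.1502] [ 0.4401 -0.4382 -1.7911]
[ 0.5088 -0.3004  0.1503] [ 0.0325  0.3712 -2.5195]
[ 0.3     2.0334 -0.0183]
```

C is light (about 2 N). I'll carry it to the near slot, at about (0.434, 0.212).

Emit:
apply_moves([
  [0.0,0.15,0,0,0,0],
  [0.03,0.35,0,0,0,0],
  [0.07,0.57,0,0,0,0],
  [0.12,0.79,0,0,0,0],
  [0.15,1.0,0,0,0,0],
])

```text
clock: 20.3
tcp_pos: [0.4709, -0.0486, 0.1507]
orientation: [0.0, 3.141, 0.001]
contact_force: [0.2, 0.4, -1.8]
grip_width: 0.0601
gripper_force: 55.6
```

Emit:
apply_moves([
  [0.05,0.2,0,0,0,0],
  [0.1,0.42,0,0,0,0],
  [0.15,0.64,0,0,0,0],
  [0.15,0.85,0,0,0,0],
  [0.15,1.0,0,0,0,0],
])

```text
clock: 20.92
tcp_pos: [0.4338, 0.2024, 0.1509]
orientation: [-0.003, 3.141, 0.002]
contact_force: [-0.2, -0.8, -2.2]
grip_width: 0.0596
gripper_force: 55.6
```

Emit:
apply_moves([
  [0,0.05,0,0,0,0],
  [0,0.05,0,0,0,0],
  [0,0.05,0,0,0,0],
])

```text
clock: 21.3
tcp_pos: [0.4341, 0.2104, 0.1505]
orientation: [-0.004, -3.141, 0.001]
contact_force: [-0.2, -0.4, -2.0]
grip_width: 0.0596
gripper_force: 55.6
```

```bash
python3 - <<'E'
from h import *
np.set_printoptions(precision=4,suppress=True)
o=r.get_obs();print(o['tcp_pos'],o['orientation'],o['contact_force']); print(delta([.434,.212,.018]))
E
```

```text
[0.4341 0.2104 0.1505] [-0.0038 -3.1413  0.0012] [-0.1957 -0.3852 -1.9974]
[0.0003 0.0069 0.5299]
```

Emit:
apply_moves([
  [0,0.005,0.12,0,0,0],
  [0,0.005,0.28,0,0,0],
  [0,0.005,0.42,0,0,0],
  [0,0.005,0.5,0,0,0],
  [0,0.005,0.525,0,0,0],
])

```text
clock: 21.92
tcp_pos: [0.4337, 0.2115, 0.0184]
orientation: [-0.004, -3.14, 0.003]
contact_force: [-0.7, -0.7, -1.3]
grip_width: 0.0595
gripper_force: 55.6
```

Emit:
apply_moves([
  [0,0,0.006,0,0,0],
  [0,0,0.012,0,0,0],
  [0,0,0.012,0,0,0],
])

```text
clock: 22.3
tcp_pos: [0.4345, 0.2137, 0.0169]
orientation: [0.0, 3.141, 0.001]
contact_force: [-0.2, 0.7, -1.6]
grip_width: 0.0597
gripper_force: 55.6
```

Emit:
apply_moves([
  [0,0,0.005,0,0,0],
  [0,0,0.01,0,0,0],
  [0,0,0.01,0,0,0],
])

```text
clock: 22.68
tcp_pos: [0.4344, 0.2138, 0.0165]
orientation: [0.0, 3.141, 0.003]
contact_force: [-9.1, -2.6, 35.8]
grip_width: 0.0597
gripper_force: 59.5
```

Emit:
apply_moves([
  [0,0,0,0,0,0],
  [0,0,0,0,0,0],
  [0,0,0,0,0,0],
  [0,0,0,0,0,0],
], claw=0.9)

```text
clock: 23.18
tcp_pos: [0.434, 0.2134, 0.0136]
orientation: [-0.0, -3.141, 0.0]
contact_force: [0.0, -0.2, 0.0]
grip_width: 0.0768
gripper_force: 0.0
```

Emit:
apply_moves([
  [0,0,-0.08,0,0,0],
  [0,0,-0.24,0,0,0],
  [0,0,-0.44,0,0,0],
  [0,0,-0.56,0,0,0],
  [0,0,-0.56,0,0,0],
])

```text
clock: 23.8
tcp_pos: [0.4353, 0.2143, 0.1558]
orientation: [0.0, 3.138, 0.005]
contact_force: [-0.0, 0.6, -0.4]
grip_width: 0.0769
gripper_force: 0.0
```

Emit:
apply_moves([
  [0,-0.18,0,0,0,0],
  [-0.02,-0.4,0,0,0,0],
  [-0.06,-0.6,0,0,0,0],
  [-0.1,-0.8,0,0,0,0],
  [-0.13,-0.9,0,0,0,0],
], claw=1)

```text
clock: 24.42
tcp_pos: [0.4656, -0.0146, 0.1526]
orientation: [-0.006, -3.14, 0.002]
contact_force: [0.2, 1.4, -0.1]
grip_width: 0.0852
gripper_force: 0.0
```

```bash
python3 - <<'E'
from h import *
np.set_printoptions(precision=4,suppress=True)
f=r.grab_frame('top'); a=f['pixels'][190:310,100:500,::-1]
g=r.grab_frame('scene'); b=g['pixels'][190:310,100:500,::-1]
cv2.imwrite('pics/e.png',cv2.resize(np.vstack([a,b]),None,fx=2,fy=2))
o=r.get_obs();print(o['tcp_pos'],o['orientation']); print(delta([.501,-.1865,.11]))
E
```

```text
[ 0.4661 -0.0148  0.1528] [-0.0085 -3.1402  0.0027]
[-0.1435 -0.6857  0.172 ]
```

View pics/e.png

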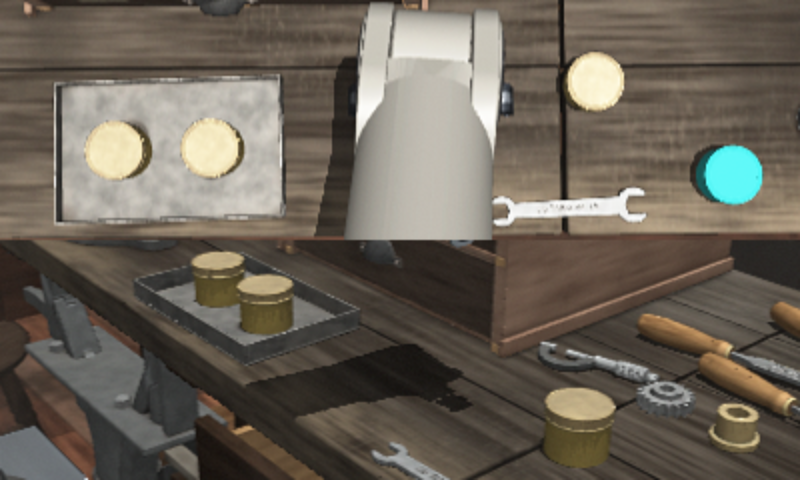

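Both light tins stand upright in the tray, at crop (117,150) and (212,148). B stands at (595,82). I'll fetch B.

Emit:
apply_moves([
  [-0.03,-0.2,0,0,0,0],
  [-0.08,-0.4,0.04,0,0,0],
  [-0.12,-0.58,0.1,0,0,0],
  [-0.14,-0.68,0.16,0,0,0],
  [-0.14,-0.68,0.16,0,0,0],
])

```text
clock: 25.15
tcp_pos: [0.5002, -0.1822, 0.1118]
orientation: [-0.004, -3.138, 0.0]
contact_force: [-0.5, 1.3, 0.7]
grip_width: 0.0855
gripper_force: 0.0
```

Emit:
apply_moves([
  [0,0,0,0,0,0],
  [0,0,0,0,0,0],
])

```text
clock: 25.4
tcp_pos: [0.5017, -0.1798, 0.1139]
orientation: [-0.004, 3.141, 0.001]
contact_force: [-0.3, -0.1, 0.0]
grip_width: 0.0855
gripper_force: 0.0
```

```bash
python3 - <<'E'
from h import *
np.set_printoptions(precision=4,suppress=True)
o=r.get_obs();print(o['tcp_pos'],o['orientation']); print(delta([.501,-.1865,.012]))
E
```

```text
[ 0.5017 -0.1798  0.1139] [-0.0035  3.1415  0.0013]
[ 0.0029 -0.0272  0.4076]
```

Emit:
apply_moves([
  [0,-0.02,0.1,0,0,0],
  [0,-0.02,0.24,0,0,0],
  [0,-0.02,0.35,0,0,0],
  [0,-0.02,0.4,0,0,0],
  [0,-0.02,0.4,0,0,0],
])

```text
clock: 26.02
tcp_pos: [0.5014, -0.1859, 0.0137]
orientation: [0.001, -3.141, -0.001]
contact_force: [0.3, 0.4, 0.7]
grip_width: 0.0854
gripper_force: 0.0
```

Emit:
apply_moves([
  [0,0,0,0,0,0],
  [0,0,0,0,0,0],
  [0,0,0,0,0,0],
  [0,0,0,0,0,0],
  [0,0,0,0,0,0],
], claw=0, newtons=60)

```text
clock: 26.65
tcp_pos: [0.5024, -0.1867, 0.0154]
orientation: [-0.0, 3.139, 0.0]
contact_force: [-1.5, 1.0, 8.5]
grip_width: 0.0595
gripper_force: 63.9
```

Emit:
apply_moves([
  [0,0,-0.05,0,0,0],
  [0,0,-0.2,0,0,0],
  [0,0,-0.4,0,0,0],
  [0,0,-0.6,0,0,0],
  [0,0,-0.74,0,0,0],
])

```text
clock: 27.28
tcp_pos: [0.5012, -0.1868, 0.2014]
orientation: [0.001, 3.14, -0.0]
contact_force: [0.8, 0.5, -5.7]
grip_width: 0.0598
gripper_force: 67.6
```

Emit:
apply_moves([
  [0,0,0,0,0,0],
  [0,0,0,0,0,0],
  [0,0,0,0,0,0],
  [0,0,0,0,0,0],
  [0,0,0,0,0,0],
])

```text
clock: 27.9
tcp_pos: [0.5011, -0.1866, 0.1981]
orientation: [-0.0, -3.14, -0.0]
contact_force: [-0.3, 0.1, -4.7]
grip_width: 0.0594
gripper_force: 68.5
```

```bash
python3 - <<'E'
from h import *
np.set_printoptions(precision=4,suppress=True)
g=r.grab_frame('scene'); cv2.imwrite('pics/g.png',g['pixels'][:,:,::-1])
o=r.get_obs();print(o['tcp_pos'],o['orientation'],o['contact_force'],o['gripper_force'],abs(o['qvel']).max())
E
```

```text
[ 0.5012 -0.1866  0.1983] [-0.0005 -3.1406  0.0001] [-0.2011  0.435  -5.6388] 68.48517917096615 0.00474566021488467
```

View pics/g.png

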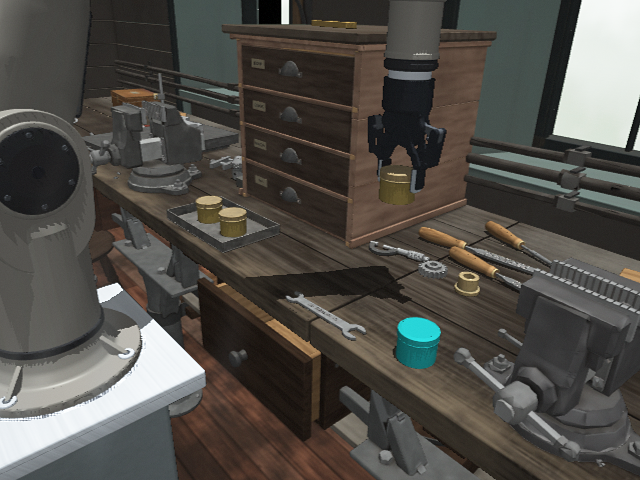

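The full tin is held upright at (397,185), the two light ones stand in the tray at (209,209) and (233,221), and the other things are in place.

Emit:
apply_moves([
  [0,0,0,0,0,0],
  [0,0,0,0,0,0],
  [0,0,0,0,0,0],
  [0,0,0,0,0,0],
])

```text
clock: 28.45
tcp_pos: [0.5015, -0.1866, 0.1988]
orientation: [0.0, 3.141, 0.0]
contact_force: [-0.3, 0.4, -5.0]
grip_width: 0.0596
gripper_force: 68.5
```

```bash
python3 -c "
from bench import r
print(r.hand_in())"
```

```text
the job is handed in; nothing more can be done
None
```

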